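# Set out the fresh bake on the display trays

### The job

Set out the fresh bake for the shop display: carry the two good golden sesame rings from the baking sheet to the steel tray, and the two walnut batons to the wooden tray, where one of each kind already lies. Lay the pieces of each tray in one neat row along its middle line, flat and not touching one another, the batons crosswise like the one already there. Set every piece down rather than dropping it, leave the burnt ring where it is on the baking sheet, and do not disturb the two pieces already on display.

Things in the scene. Friction and masses are not known exactly. Their poses are not given: they have to be found in the camera images.
- ring_1: Crisp sesame ring, a torus 92 mm across and 22 mm high, hole 48 mm, its round bar 22 mm thick (bar centre line 35 mm from the origin), about 50 g, rigid; origin at the centre of its underside, z up. Golden brown with pale seeds: good, for display. Starts flat on the baking sheet. Can be pinched across its bar, one finger in the hole.
- ring_2: Crisp sesame ring, a torus 92 mm across and 22 mm high, hole 48 mm, its round bar 22 mm thick (bar centre line 35 mm from the origin), about 50 g, rigid; origin at the centre of its underside, z up. Golden brown with pale seeds: good, for display, just like ring_1. Starts flat on the baking sheet.
- baton_1: Crisp walnut baton, a firm straight bar 112 x 40 mm and 30 mm high with rounded edges, brown with nut crumbs and dark slashes on top, about 90 g, rigid; origin at the centre of its underside, x along its length, z up. Starts flat on the baking sheet, its length roughly along the world x axis.
- baton_2: Crisp walnut baton, a firm straight bar 112 x 40 mm and 30 mm high with rounded edges, brown with nut crumbs and dark slashes on top, about 90 g, rigid; origin at the centre of its underside, x along its length, z up. Starts flat on the baking sheet, its length roughly along the world x axis; just like baton_1.
- burnt_ring: Crisp sesame ring, a torus 92 mm across and 22 mm high, hole 48 mm, its round bar 22 mm thick (bar centre line 35 mm from the origin), about 50 g, rigid; origin at the centre of its underside, z up. Charred almost black: to be left where it lies on the baking sheet.
- stock_ring: Crisp sesame ring, a torus 92 mm across and 22 mm high, hole 48 mm, its round bar 22 mm thick (bar centre line 35 mm from the origin), about 50 g, rigid; origin at the centre of its underside, z up. Golden brown; it already lies on the steel tray, near the -x end of its middle line, loose.
- stock_baton: Crisp walnut baton, a firm straight bar 112 x 40 mm and 30 mm high with rounded edges, brown with nut crumbs and dark slashes on top, about 90 g, rigid; origin at the centre of its underside, x along its length, z up. It already lies crosswise on the wooden tray, near the -x end of its middle line, loose.
- steel_tray: Display tray of bright silver metal, fixed in place during the work, open-topped, outside 338 x 168 x 14 mm, floor and walls 4 mm thick (inside 330 x 160 mm, rim 10 mm above the inner floor); origin at the centre of its underside, x along its length, y across it. On the left or on the right of the baking sheet.
- wooden_tray: Display tray of dark wood, fixed in place during the work, open-topped, outside 346 x 176 x 18 mm, floor and walls 8 mm thick (inside 330 x 160 mm, rim 10 mm above the inner floor); origin at the centre of its underside, x along its length, y across it. On the side of the baking sheet where the steel tray is not.
- baking_sheet: Dark steel oven sheet lined with pale parchment, fixed, 308 (x) x 353 (y) mm outside, floor and walls 4 mm thick, rim 12 mm above the counter; origin at the centre of its underside. At the start the two good rings, the two loose batons and the burnt ring lie on its floor in changing places, with finger room beside each baton's middle and on some side of each ring.

How it is judged:
At the end, for the whole second after the job is handed in: Good rings flat in the steel tray, loose batons flat in the wooden one, within 18 mm of its long middle line; batons within 12 degrees of crosswise; none touching (ring centres over 94 mm, baton centres over 48 mm apart); released, at rest; burnt and stock pieces moved under 20 mm (x of ring_1 in the frame of steel_tray between -0.122 and 0.122 m and y of ring_1 in the frame of steel_tray between -0.018 and 0.018 m and z of ring_1 in the frame of steel_tray between 0 and 0.009 m and angle between each of ring_1, ring_2, baton_1, baton_2's own z axis and vertical below 0.12 rad and linear speed of each of ring_1, ring_2, baton_1, baton_2 below 0.02 m/s and angular speed of each of ring_1, ring_2, baton_1, baton_2 below 0.2 rad/s and contact force between the fingers and ring_1 below 0.05 N and x of ring_2 in the frame of steel_tray between -0.122 and 0.122 m and y of ring_2 in the frame of steel_tray between -0.018 and 0.018 m and z of ring_2 in the frame of steel_tray between 0 and 0.009 m and contact force between the fingers and ring_2 below 0.05 N and x of baton_1 in the frame of wooden_tray between -0.147 and 0.147 m and y of baton_1 in the frame of wooden_tray between -0.018 and 0.018 m and z of baton_1 in the frame of wooden_tray between 0.004 and 0.013 m and contact force between the fingers and baton_1 below 0.05 N and x of baton_2 in the frame of wooden_tray between -0.147 and 0.147 m and y of baton_2 in the frame of wooden_tray between -0.018 and 0.018 m and z of baton_2 in the frame of wooden_tray between 0.004 and 0.013 m and contact force between the fingers and baton_2 below 0.05 N and angle between the x axis of each of baton_1, baton_2 and the y axis of wooden_tray, either way round below 0.22 rad and horizontal distance between ring_1 and ring_2 above 0.094 m and contact force between ring_1 and ring_2 below 0.01 N and horizontal distance between each of ring_1, ring_2 and stock_ring above 0.094 m and contact force between each of ring_1, ring_2 and stock_ring below 0.01 N and horizontal distance between baton_1 and baton_2 above 0.048 m and contact force between baton_1 and baton_2 below 0.01 N and horizontal distance between each of baton_1, baton_2 and stock_baton above 0.048 m and contact force between each of baton_1, baton_2 and stock_baton below 0.01 N and distance of each of burnt_ring, stock_ring, stock_baton from where it was at the start of the episode below 0.02 m).
It fails at once if the burnt ring was shifted more than 20 mm (distance of burnt_ring from where it was at the start of the episode above 0.02 m).
It fails at once if the ring already on display was shifted more than 20 mm (distance of stock_ring from where it was at the start of the episode above 0.02 m).
It fails at once if the baton already on display was shifted more than 20 mm (distance of stock_baton from where it was at the start of the episode above 0.02 m).
It fails at once if a piece was let fall (out of the fingers and moving faster than 0.7 m/s, a free fall of some 25 mm) ((contact force between the fingers and ring_1 below 0.01 N and linear speed of ring_1 above 0.7 m/s) or (contact force between the fingers and ring_2 below 0.01 N and linear speed of ring_2 above 0.7 m/s) or (contact force between the fingers and baton_1 below 0.01 N and linear speed of baton_1 above 0.7 m/s) or (contact force between the fingers and baton_2 below 0.01 N and linear speed of baton_2 above 0.7 m/s)).
It also fails if it takes over 109 s, if anything falls off the work surface, if the arm or the gripper's body presses on something with over 40 N, if the wrist force passes 120 N, or if a joint passes its speed limit or range.

### The arm

A 6-joint arm with a two-finger parallel gripper is mounted at the origin on the work surface. World frame = base frame: x ahead of the robot, y to its left, z up, the work surface at z = 0. Lengths are in m, angles in rad, forces in N, time in s.
With the tool pointing down it reaches from about 0.375 to 0.9 m from the base axis. Payload 3.1 kg.
Tool frame: the origin (TCP) lies midway between the tips of the shut fingers; the grasp point (between the pads) lies 19 mm behind it; x points along the fingers, z is the direction in which the jaws open and shut, and the axes are right-handed (so a half turn about x gives the same grasp; the last joint's range is limited). The gripper opens to 87 mm and grips with 3 to 60 N. Pads are 19 mm wide; open, the fingers measure 117 mm over their backs; the gripper's body (75 mm by 190 mm) begins 51 mm behind the grasp point.
Start: joints at [-1.47, 0.527, 1.433, -0, 1.181, -0.178], TCP at [0.172, -0.601, 0.223] pointing down, gripper open.
Joint ranges: [-3.08, 3.08], [-0.75, 2.2], [0.22, 2.44], [-1.43, 4.57], [0, 2.65], [-2.85, 2.85]. Speed limits (rad/s): [2.79, 2.79, 3.14, 3.14, 3.14, 3.14].

### API

Orientations are given as a unit quaternion [x, y, z, w].
In Python, from rig import robot, optics, workorder gives the robot as it stands.
- The arm moves only by the tool arm_command, never from a script. Its argument "plan" is a list of rows, each a list of 7 numbers: the shift along the tool's x, y, z in cm, then the turn, a rotation vector about the tool's x, y, z in rad, then the finger opening in cm, from 0 to 8.7. In form: [[x, y, z, ax, ay, az, gripper], ...]. A call has 1 to 12 rows; each row shifts and turns the pose as measured when the row begins, along the tool's axes as they then stand; what a row does not reach is not made up. A row lasts 1/8 s, in which the tool goes at most 62.5 mm and 10.7 degrees, less where a joint would pass 70% of its speed; a pose out of reach is approached as far as the arm can. A call with a gripper value outside its range is refused whole. The fingers move at their own pace and stop on an object; "grip_force" is the grip in N (left out, the last holds). Time passes only in rows, so rows that do not move let the fingers close. It gives the time, the measured TCP pose, the force and the opening at its end, in the units of the state.
- robot.get_obs(): the state, without advancing time (a new reading comes with each control period).
- optics.camera(name): name is "side" or "top"; returns (picture, depth): 400x640x3 uint8, blue, green, red; 400x640 float32, m along the optical axis (not along the pixel's ray), 0 where there is no reading.
- optics.camera_info(name): a dict with "mtx" (3x3 intrinsics, pixels), "position" and "rotation" of the camera in the world. Camera axes: x right, y down, z forward; pixel columns grow to the right and rows downward; lengths in m; the calibration is good to about 2 mm. A picture is of the moment at which its call begins. camera_info takes no time and is no camera call.
- workorder.hand_in(): hands the job in, once; it reports no verdict.
The state is a dict: "time": time; "q": joint angles; "joint_velocities": joint speeds; "joint_torque": joint torques, N m; "position": TCP position; "tool_rot": TCP orientation; "ft_force": force on the tool from outside, world axes, zero at the start; "moment": the same for the moment, N m; "grip_width": finger opening in m.
Only numpy, scipy, OpenCV 4.12 (cv2) and the standard library are available. Lean on these libraries where they do the work, as an engineer would, in place of code of your own. Each camera call takes 0.05 s, during which the arm holds its last target. There are 200 camera calls.

## Working session

There is one attempt and no reset: what is moved stays moved. The work goes in short steps, Python scripts to look and compute and a tool call to move; the robot and the scene stay as the last step left them, time stands still between calls to the robot, and variables do not carry over. Pictures are saved under pics/ and viewed, about 12 in all and at most 16, crops included, and the job is handed in when it is done.

Besides the shell and the picture viewer there is one more tool, called after "Request:" as name([rows], argument=value, ...), one row to a line, values as JSON. arm_command: Moves the arm, as the interface text tells. Its arguments: {"type":"object","properties":{"plan":{"type":"array"},"grip_force":{"type":"number"}},"required":["plan"]}

```bash
ls; mkdir -p pics; python3 - <<'E'
from rig import robot, optics
import cv2, numpy as np
print(robot.get_obs())
for n in("top","side"):
    im,d=optics.camera(n); cv2.imwrite(f"pics/{n}0.png",im); np.save(f"{n}0d.npy",d); print(n,optics.camera_info(n))
E
```

```text
pics
{'time': 0.0, 'q': array([-1.47052284e+00,  5.28445020e-01,  1.43394051e+00,  1.57699043e-05,
        1.18139229e+00, -1.78522515e-01]), 'joint_velocities': array([-0.0002482 , -0.00063865, -0.00013994,  0.00184339, -0.00153025,
       -0.00020013]), 'joint_torque': array([-8.53185520e-04, -4.40046108e+01, -1.76593530e+01,  6.31885557e-02,
        5.84216556e-02, -1.70309236e-04]), 'position': array([ 0.17194164, -0.60010158,  0.22157248]), 'tool_rot': array([ 0.4262486 ,  0.5651425 , -0.42510712,  0.56410107]), 'ft_force': array([-0.41152414,  0.12893654,  0.17057632]), 'moment': array([-0.00107591, -0.01929107,  0.01245441]), 'grip_width': 0.08662780366521987}
top {'mtx': array([[373.43394126,   0.        , 320.11371189],
       [  0.        , 373.43394126, 196.69093594],
       [  0.        ,   0.        ,   1.        ]]), 'position': array([0.40714752, 0.0149219 , 0.89049643]), 'rotation': array([-0.70387055,  0.70844859, -0.04655721,  0.02234464])}
side {'mtx': array([[467.60892938,   0.        , 318.98752707],
       [  0.        , 467.60892938, 194.93022087],
       [  0.        ,   0.        ,   1.        ]]), 'position': array([0.18382291, 0.94990988, 0.60193388]), 'rotation': array([-0.13296446,  0.84511099, -0.50893376,  0.09536403])}
```

View pics/top0.png

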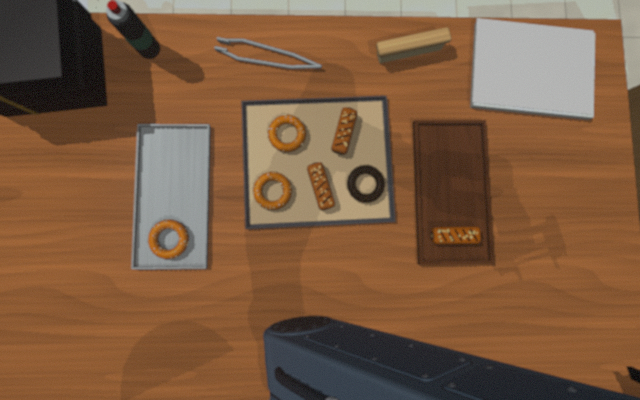

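View pics/side0.png

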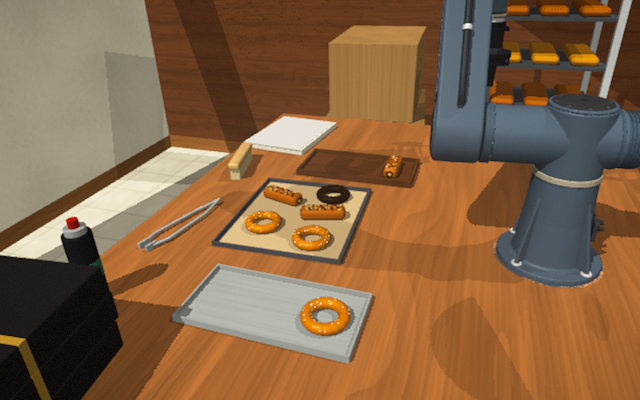

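The top view shows the good rings at px (287,133) and (272,190), the batons at (344,131) and (320,186), and the burnt ring at (366,184). The steel tray is on the left with its stock ring at (168,239). The wooden tray is on the right with its stock baton at (457,236). The side view agrees.

```bash
cat > h.py <<'E'
from rig import robot, optics
import cv2, numpy as np
from scipy.spatial.transform import Rotation as R
def cast(n,uv,z):
    c=optics.camera_info(n); uv=np.atleast_2d(uv).astype(float)
    r=np.c_[uv,np.ones(len(uv))]@np.linalg.inv(c["mtx"]).T@R.from_quat(c["rotation"]).as_matrix().T
    p=np.asarray(c["position"]); return (p+r*((z-p[2])/r[:,2])[:,None])[:,:2]
def rect(p):  # min area rect in mm-scaled world xy -> centre, long side, short side, angle of long axis
    (c,s,a)=cv2.minAreaRect((np.asarray(p)*1000).astype(np.float32))
    if s[0]<s[1]: a+=90; s=s[::-1]
    return np.round([*c,*s,(a+90)%180-90],1)
def pieces(im,box=(120,90,500,280)):
    x0,y0,x1,y1=box; hsv=cv2.cvtColor(im,cv2.COLOR_BGR2HSV)
    m=((hsv[...,1]>150)&(hsv[...,2]>60)).astype(np.uint8)
    return m,hsv
E
python3 - <<'E'
from h import *
im=cv2.imread("pics/top0.png"); hsv=cv2.cvtColor(im,cv2.COLOR_BGR2HSV)
for u,v in [(287,117),(272,175),(344,131),(320,186),(366,167),(168,225),(457,236),(300,160),(170,180),(450,180),(417,180),(330,110)]: print((u,v),hsv[v,u],np.load("top0d.npy")[v,u])
def at(name,box,cond,z):
    x0,y0,x1,y1=box; m=np.zeros(im.shape[:2],np.uint8); m[y0:y1,x0:x1]=cond[y0:y1,x0:x1]
    m=cv2.morphologyEx(m,cv2.MORPH_CLOSE,np.ones((5,5)))
    cs,_=cv2.findContours(m,cv2.RETR_EXTERNAL,cv2.CHAIN_APPROX_NONE); c=max(cs,key=cv2.contourArea)[:,0]
    print(name,rect(cast("top",c,z)),len(c))
S=hsv[...,1].astype(int);V=hsv[...,2].astype(int)
g=S>125
at("ringA",(262,106,312,158),g,.015);at("ringB",(249,166,296,216),g,.015)
at("batA",(325,103,362,158),g,.02);at("batB",(303,160,338,214),g,.02)
at("burnt",(343,160,389,208),V<80,.015)
at("stockR",(143,216,193,263),g,.015);at("stockB",(425,220,486,252),V>110,.024)
for n,cs,z in (("steel",[(137,125),(210,125),(209,269),(133,269)],.014),("wood",[(414,122),(486,121),(494,264),(417,265)],.018)):
    print(n,rect(cast("top",cs,z)),cast("top",cs,z).round(3).tolist())
cv2.imwrite("pics/t0z.png",cv2.resize(im[90:280,120:500],None,fx=2.1,fy=2.1,interpolation=cv2.INTER_CUBIC))
E
```

```text
(287, 117) [ 15 191 172] 0.8836668
(272, 175) [ 15 202 160] 0.87137103
(344, 131) [ 14 181 134] 0.8802365
(320, 186) [ 13 167  99] 0.86178917
(366, 167) [ 22 106  36] 0.87906605
(168, 225) [ 14 204 169] 0.8495436
(457, 236) [ 14 187 135] 0.8589061
(300, 160) [ 18  81 163] 0.8963214
(170, 180) [ 90  10 157] 0.8806928
(450, 180) [ 11 163  80] 0.90228534
(417, 180) [ 12 156  75] 0.8884875
(330, 110) [ 18  84 160] 0.91420686
ringA [646.8  64.1  88.8  87.1  44.5] 104
ringB [508.6  96.9  88.9  87.6  51.1] 107
batA [652.2 -73.9 112.2  38.1 -15.6] 108
batB [518.7 -16.4 111.2  38.9  16.6] 110
burnt [ 525.7 -134.9  109.3   88.5  -77.5] 146
stockR [396.9 335.2  87.   86.3   2.1] 112
stockB [ 401.5 -333.8  107.5   35.    89.5] 112
steel [496.3 328.6 339.9 171.4   0.7] [[0.665, 0.416], [0.666, 0.245], [0.327, 0.241], [0.329, 0.412]]
wood [ 5.034e+02 -3.303e+02  3.437e+02  1.823e+02  2.000e-01] [[0.673, -0.244], [0.676, -0.421], [0.332, -0.422], [0.332, -0.24]]
```

View pics/t0z.png

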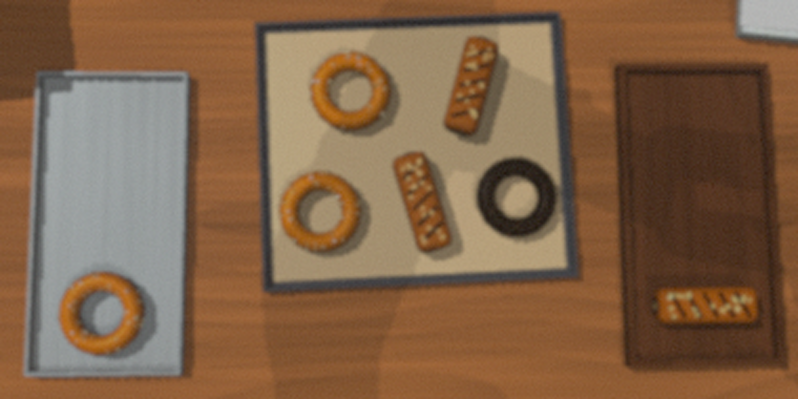

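```bash
cat >> h.py <<'E'
def go(x=None,y=None,z=None,jaw=None):
    """shift (cm, tool axes now) and turn (rad, tool axes) from here to TCP x,y,z, tool down, jaws at world yaw jaw deg (mod 180)"""
    o=robot.get_obs(); r=R.from_quat(o["tool_rot"]); M=r.as_matrix(); p=o["position"]
    now=np.degrees(np.arctan2(M[1,2],M[0,2])); jaw=now if jaw is None else now+((jaw-now+90)%180-90)
    t=np.array([p[i] if v is None else v for i,v in enumerate((x,y,z))])
    a=np.radians(jaw); Z=[np.cos(a),np.sin(a),0]; X=[0,0,-1]; T=np.c_[X,np.cross(Z,X),Z]
    rv=(r.inv()*R.from_matrix(T)).as_rotvec()
    d=M.T@(t-p)*100
    print("t %.2f q1,q6 %s pos %s jaw %.1f->%.1f w %.4f F %s"%(o["time"],o["q"][[0,5]].round(2),p.round(4),now,jaw,o["grip_width"],o["ft_force"].round(1)))
    print("  shift cm",d.round(2),"len %.1f"%np.linalg.norm(d),"rows",int(np.ceil(np.linalg.norm(d)/6)),"turn",rv.round(3),"rows",int(np.ceil(np.linalg.norm(rv)/.18)), "final shift axes:",(T.T@(t-p)*100).round(2))
E
python3 -c "
from h import *
go(.652,-.074,.12,74.4)"
```

```text
t 0.10 q1,q6 [-1.47 -0.18] pos [ 0.172  -0.6002  0.2217] jaw -74.0->-105.6 w 0.0869 F [-0.2 -0.3 -0.6]
  shift cm [ 10.26  60.63 -37.36] len 71.9 rows 12 turn [ 0.551 -0.002  0.   ] rows 4 final shift axes: [ 10.17  32.09 -63.59]
```

Request:
arm_command([
  [0,0,0,0.138,0,0,6.5],
  [0,0,0,0.138,0,0,6.5],
  [0,0,0,0.138,0,0,6.5],
  [0,0,0,0.138,0,0,6.5],
  [0,2.67,-5.3,0,0,0,6.5],
  [0,2.67,-5.3,0,0,0,6.5],
  [0,2.67,-5.3,0,0,0,6.5],
  [0,2.67,-5.3,0,0,0,6.5],
  [0,2.67,-5.3,0,0,0,6.5],
  [0,2.67,-5.3,0,0,0,6.5],
  [0,2.67,-5.3,0,0,0,6.5],
  [0,2.67,-5.3,0,0,0,6.5],
], grip_force=15)

```text
time: 1.6
position: [0.5053, -0.2484, 0.2181]
tool_rot: [0.571, 0.422, -0.568, 0.416]
ft_force: [0.6, -0.8, 0.6]
grip_width: 0.0648
```

```bash
python3 -c "
from h import *
go(.652,-.074,.08,74.4)"
```

```text
t 1.60 q1,q6 [-0.66  1.21] pos [ 0.5053 -0.2484  0.2181] jaw -107.3->-105.6 w 0.0648 F [ 0.6 -0.8  0.6]
  shift cm [ 13.93   8.87 -20.92] len 26.7 rows 5 turn [-0.03  -0.007  0.004] rows 1 final shift axes: [ 13.81   9.44 -20.75]
```

Request:
arm_command([
  [0,0,0,-0.03,0,0,6.5],
  [1,2.2,-4.6,0,0,0,6.5],
  [2,2.1,-4.6,0,0,0,6.5],
  [3,2.1,-4.6,0,0,0,6.5],
  [3,2,-4.5,0,0,0,6.5],
  [3,1,-2.4,0,0,0,6.5],
  [0.8,0,0,0,0,0,6.5],
])

```text
time: 2.48
position: [0.6547, -0.0712, 0.0863]
tool_rot: [0.562, 0.431, -0.562, 0.427]
ft_force: [-0.1, -0.1, 0.1]
grip_width: 0.0652
```

```bash
python3 -c "
from h import *
go(.652,-.074,.009,74.4)"
```

```text
t 2.48 q1,q6 [-0.28  1.56] pos [ 0.6547 -0.0712  0.0863] jaw -105.4->-105.6 w 0.0652 F [-0.1 -0.1  0.1]
  shift cm [ 7.73 -0.16  0.36] len 7.7 rows 2 turn [ 0.004 -0.003  0.004] rows 1 final shift axes: [ 7.73 -0.19  0.34]
```

Request:
arm_command([
  [2.2,-0.2,0.35,0,0,0,6.5],
  [2.2,0,0,0,0,0,6.5],
  [2,0,0,0,0,0,6.5],
  [1,0,0,0,0,0,6.5],
  [0.4,0,0,0,0,0,6.5],
])

```text
time: 3.1
position: [0.65, -0.0816, 0.0076]
tool_rot: [-0.563, -0.428, 0.564, -0.427]
ft_force: [-1.0, -1.4, -0.1]
grip_width: 0.0646
```

```bash
python3 -c "
from h import *
go(.652,-.074,.009,74.4)
im,d=optics.camera('side'); cv2.imwrite('pics/s1.png',cv2.resize(im[130:290,180:420],None,fx=3,fy=3))"
```

```text
t 3.10 q1,q6 [-0.3   1.55] pos [ 0.65   -0.0816  0.0076] jaw -105.6->-105.6 w 0.0646 F [-1.  -1.4 -0.1]
  shift cm [-0.14 -0.02 -0.78] len 0.8 rows 1 turn [-0.    -0.001  0.003] rows 1 final shift axes: [-0.14 -0.02 -0.78]
```

View pics/s1.png

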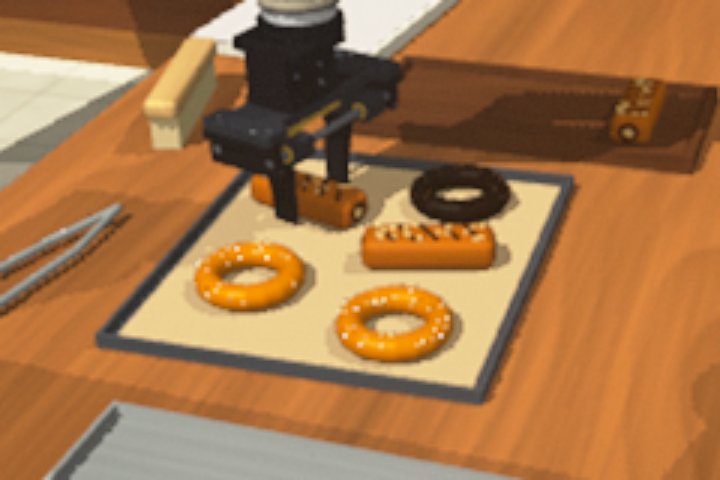

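The fingers straddle the far baton, at crop px (315,190), with the pads either side of its middle. I'll shift 7 mm to centre them and close.

Request:
arm_command([
  [-0.1,0,-0.7,0,0,0,6.5],
  [0,0,0,0,0,0,4.5],
  [0,0,0,0,0,0,3],
  [0,0,0,0,0,0,3],
  [0,0,0,0,0,0,3],
  [0,0,0,0,0,0,3],
  [-2,0,0,0,0,0,3],
  [-3,0,0,0,0,0,3],
  [-4,0,0,0,0,0,3],
], grip_force=20)

```text
time: 4.28
position: [0.6508, -0.0736, 0.1012]
tool_rot: [-0.562, -0.43, 0.564, -0.426]
ft_force: [0.8, -0.3, -0.9]
grip_width: 0.0398
```

```bash
python3 -c "
from h import *
go(.6,-.332,.1,0)
go(.6,-.332,.1,-179.9)"
```

```text
t 4.28 q1,q6 [-0.28  1.56] pos [ 0.6508 -0.0736  0.1012] jaw -105.6->-180.0 w 0.0398 F [ 0.8 -0.3 -0.9]
  shift cm [ 0.08  2.04 26.25] len 26.3 rows 5 turn [1.299 0.004 0.007] rows 8 final shift axes: [ 0.12 25.84  5.08]
t 4.28 q1,q6 [-0.28  1.56] pos [ 0.6508 -0.0736  0.1012] jaw -105.6->-179.9 w 0.0398 F [ 0.8 -0.3 -0.9]
  shift cm [ 0.08  2.04 26.25] len 26.3 rows 5 turn [1.298 0.004 0.007] rows 8 final shift axes: [ 0.12 25.83  5.12]
```

Request:
arm_command([
  [0,0,0,0.162,0,0,3],
  [0,0,0,0.162,0,0,3],
  [0,0,0,0.162,0,0,3],
  [0,0,0,0.162,0,0,3],
  [0,0,0,0.162,0,0,3],
  [0,0,0,0.162,0,0,3],
  [0,0,0,0.162,0,0,3],
  [0,0,0,0.162,0,0,3],
  [0,4,0.8,0,0,0,3],
  [0,5.5,1.1,0,0,0,3],
  [0,5.5,1.1,0,0,0,3],
  [0,5.5,1.1,0,0,0,3],
])

```text
time: 5.78
position: [0.61, -0.2865, 0.1219]
tool_rot: [0.716, -0.002, -0.698, -0.008]
ft_force: [-0.3, -0.8, -0.2]
grip_width: 0.0401
```

```bash
python3 -c "
from h import *
go(.6,-.332,.06,0)"
```

```text
t 5.78 q1,q6 [-0.61  2.53] pos [ 0.61   -0.2865  0.1219] jaw 179.2->180.0 w 0.0401 F [-0.3 -0.8 -0.2]
  shift cm [6.13 4.61 1.08] len 7.7 rows 2 turn [-0.015 -0.025  0.008] rows 1 final shift axes: [6.19 4.55 1.  ]
```

Request:
arm_command([
  [2,2,0.3,0,-0.02,0,3],
  [2.5,1.5,0.4,0,0,0,3],
  [1.2,0.5,0.2,0,0,0,3],
  [0,0,0,0,0,0,3],
])

```text
time: 6.28
position: [0.6006, -0.3313, 0.066]
tool_rot: [0.71, -0.005, -0.705, -0.01]
ft_force: [-0.3, 0.1, -0.7]
grip_width: 0.0395
```

```bash
python3 -c "
from h import *
go(.6,-.332,.0125,0)"
```

```text
t 6.28 q1,q6 [-0.67  2.48] pos [ 0.6006 -0.3313  0.066 ] jaw 178.8->180.0 w 0.0395 F [-0.3  0.1 -0.7]
  shift cm [5.35 0.11 0.1 ] len 5.4 rows 1 turn [-0.02  -0.007  0.006] rows 1 final shift axes: [5.35 0.07 0.06]
```

Request:
arm_command([
  [2,0.1,0.1,-0.02,0,0,3],
  [1.5,0,0,0,0,0,3],
  [1,0,0,0,0,0,3],
  [0.5,0,0,0,0,0,3],
  [0,0,0,0,0,0,3],
])

```text
time: 6.9
position: [0.6019, -0.329, 0.0145]
tool_rot: [0.71, 0.004, -0.704, -0.0]
ft_force: [-0.6, -1.3, 1.8]
grip_width: 0.04
```

```bash
python3 -c "
from h import *
go(.6,-.332,.0125,0)"
```

```text
t 6.90 q1,q6 [-0.67  2.46] pos [ 0.6019 -0.329   0.0145] jaw -179.7->-180.0 w 0.0400 F [-0.6 -1.3  1.8]
  shift cm [0.2  0.3  0.19] len 0.4 rows 1 turn [ 0.005 -0.008  0.006] rows 1 final shift axes: [0.2  0.3  0.19]
```

Request:
arm_command([
  [0.15,0,0,0,0,0,3],
  [0,0,0,0,0,0,3],
  [0,0,0,0,0,0,5],
  [0,0,0,0,0,0,6.5],
  [0,0,0,0,0,0,6.5],
  [-2,0,0,0,0,0,6.5],
  [-4,0,0,0,0,0,6.5],
  [-5,0,0,0,0,0,6.5],
])

```text
time: 7.9
position: [0.5993, -0.3284, 0.125]
tool_rot: [0.708, 0.005, -0.706, -0.002]
ft_force: [0.8, -0.0, 0.5]
grip_width: 0.0649
```

```bash
python3 -c "
from h import *
go(.519,-.0165,.1,106.6)"
```

```text
t 7.90 q1,q6 [-0.67  2.46] pos [ 0.5993 -0.3284  0.125 ] jaw -179.7->-253.4 w 0.0649 F [ 0.8 -0.   0.5]
  shift cm [  2.81 -31.21   7.87] len 32.3 rows 6 turn [1.286 0.004 0.011] rows 8 final shift axes: [ 2.5  -1.22 32.19]
```

Request:
arm_command([
  [0,-4,1,0,0,0,6.5],
  [0,-5.5,1.4,0,0,0,6.5],
  [0,-5.5,1.4,0,0,0,6.5],
  [0,-5.5,1.4,0,0,0,6.5],
  [0,-5.5,1.4,0,0,0,6.5],
  [0,-4,1,0,0,0,6.5],
  [0,0,0,-0.17,0,0,6.5],
  [0,0,0,-0.17,0,0,6.5],
  [0,0,0,-0.17,0,0,6.5],
  [0,0,0,-0.17,0,0,6.5],
  [0,0,0,-0.17,0,0,6.5],
  [0,0,0,-0.17,0,0,6.5],
])

```text
time: 9.4
position: [0.5289, -0.0275, 0.1485]
tool_rot: [0.622, 0.35, -0.597, 0.367]
ft_force: [-0.4, 0.2, 0.1]
grip_width: 0.0651
```

Request:
arm_command([
  [0,0,0,-0.17,0,0,6.5],
  [0,0,0,-0.17,0,0,6.5],
  [0,0,0,-0.17,0,0,6.5],
  [0,0,0,-0.17,0,0,6.5],
  [0,0,0,-0.15,0,0,6.5],
  [0,0,0,0,0,0,6.5],
])

```text
time: 10.15
position: [0.5321, -0.0283, 0.1574]
tool_rot: [0.415, 0.562, -0.396, 0.597]
ft_force: [-0.1, 0.3, 0.7]
grip_width: 0.0653
```

```bash
python3 -c "
from h import *
go(.519,-.0165,.05,106.6)"
```

```text
t 10.15 q1,q6 [-0.27  0.94] pos [ 0.5321 -0.0283  0.1574] jaw -70.0->-73.4 w 0.0653 F [-0.1  0.3  0.7]
  shift cm [10.64 -1.37 -1.83] len 10.9 rows 2 turn [ 0.061  0.024 -0.051] rows 1 final shift axes: [10.74 -0.92 -1.5 ]
```

Request:
arm_command([
  [0,-0.9,-1.5,0.06,0.02,-0.05,6.5],
  [4,0,0,0,0,0,6.5],
  [4,0,0,0,0,0,6.5],
  [1.5,0,0,0,0,0,6.5],
  [0,0,0,0,0,0,6.5],
])

```text
time: 10.78
position: [0.5231, -0.0185, 0.0646]
tool_rot: [0.427, 0.559, -0.425, 0.569]
ft_force: [0.4, -0.6, 0.1]
grip_width: 0.0647
```

```bash
python3 -c "
from h import *
go(.519,-.0165,.009,106.6)"
```

```text
t 10.78 q1,q6 [-0.25  1.05] pos [ 0.5231 -0.0185  0.0646] jaw -74.2->-73.4 w 0.0647 F [ 0.4 -0.6  0.1]
  shift cm [ 5.55 -0.4  -0.35] len 5.6 rows 1 turn [-0.014  0.009 -0.01 ] rows 1 final shift axes: [ 5.56 -0.34 -0.3 ]
```

Request:
arm_command([
  [0,-0.4,-0.3,-0.014,0.01,-0.01,6.5],
  [2,0,0,0,0,0,6.5],
  [1.8,0,0,0,0,0,6.5],
  [1.2,0,0,0,0,0,6.5],
  [0.4,0,0,0,0,0,6.5],
  [0,0,0,0,0,0,6.5],
])

```text
time: 11.52
position: [0.5234, -0.0177, 0.0159]
tool_rot: [0.424, 0.563, -0.42, 0.571]
ft_force: [0.6, 0.2, -0.2]
grip_width: 0.0649
```

```bash
python3 -c "
from h import *
go(.519,-.0165,.009,106.6)"
```

```text
t 11.53 q1,q6 [-0.25  1.03] pos [ 0.5234 -0.0177  0.0159] jaw -73.4->-73.4 w 0.0649 F [ 0.6  0.2 -0.2]
  shift cm [ 0.69 -0.39 -0.24] len 0.8 rows 1 turn [ 0.001  0.005 -0.011] rows 1 final shift axes: [ 0.69 -0.39 -0.24]
```

Request:
arm_command([
  [0.7,-0.4,-0.2,0,0,0,6.5],
  [0.1,0,0,0,0,0,6.5],
  [0,0,0,0,0,0,4.5],
  [0,0,0,0,0,0,3],
  [0,0,0,0,0,0,3],
  [0,0,0,0,0,0,3],
  [0,0,0,0,0,0,3],
  [-2,0,0,0,0,0,3],
  [-4,0,0,0,0,0,3],
  [-4,0,0,0,0,0,3],
])

```text
time: 12.78
position: [0.5154, -0.0163, 0.1074]
tool_rot: [0.423, 0.566, -0.421, 0.568]
ft_force: [0.3, 0.3, -1.6]
grip_width: 0.0401
```

```bash
python3 -c "
from h import *
go(.5,-.331,.1,0)"
```

```text
t 12.78 q1,q6 [-0.25  1.03] pos [ 0.5154 -0.0163  0.1074] jaw -73.4->0.0 w 0.0401 F [ 0.3  0.3 -1.6]
  shift cm [  0.73 -10.48  29.72] len 31.5 rows 6 turn [-1.281  0.004 -0.003] rows 8 final shift axes: [  0.74 -31.47  -1.54]
```

Request:
arm_command([
  [0,0,0,-0.16,0,0,3],
  [0,0,0,-0.16,0,0,3],
  [0,0,0,-0.16,0,0,3],
  [0,0,0,-0.16,0,0,3],
  [0,0,0,-0.16,0,0,3],
  [0,0,0,-0.16,0,0,3],
  [0,0,0,-0.16,0,0,3],
  [0,0,0,-0.16,0,0,3],
  [0,-4,-0.2,0,0,0,3],
  [0,-5,-0.3,0,0,0,3],
  [0,-5,-0.3,0,0,0,3],
  [0,-5,-0.3,0,0,0,3],
])

```text
time: 14.28
position: [0.5121, -0.207, 0.1099]
tool_rot: [-0.018, 0.704, 0.018, 0.709]
ft_force: [0.9, -0.2, -0.9]
grip_width: 0.0402
```

```bash
python3 -c "
from h import *
go(.5,-.331,.08,0)"
```

```text
t 14.28 q1,q6 [-0.59 -0.64] pos [ 0.5121 -0.207   0.1099] jaw 2.9->-0.0 w 0.0402 F [ 0.9 -0.2 -0.9]
  shift cm [  2.97 -12.32  -1.87] len 12.8 rows 3 turn [ 0.051  0.007 -0.001] rows 1 final shift axes: [  2.99 -12.4   -1.21]
```

Request:
arm_command([
  [0,-4.5,-0.5,0.05,0,0,3],
  [1,-4,-0.4,0,0,0,3],
  [1,-2.5,-0.3,0,0,0,3],
  [1,-0.5,0,0,0,0,3],
  [0,0,0,0,0,0,3],
])

```text
time: 14.9
position: [0.5011, -0.3291, 0.0778]
tool_rot: [0.003, 0.704, -0.002, 0.71]
ft_force: [-0.6, 0.5, -0.3]
grip_width: 0.0401
```

```bash
python3 -c "
from h import *
go(.5,-.331,.013,0)"
```

```text
t 14.90 q1,q6 [-0.77 -0.77] pos [ 0.5011 -0.3291  0.0778] jaw -0.4->-0.0 w 0.0401 F [-0.6  0.5 -0.3]
  shift cm [ 6.48 -0.2  -0.16] len 6.5 rows 2 turn [-0.006  0.008 -0.001] rows 1 final shift axes: [ 6.48 -0.19 -0.11]
```

Request:
arm_command([
  [2,-0.2,-0.1,0,0.008,0,3],
  [2,0,0,0,0,0,3],
  [1.5,0,0,0,0,0,3],
  [0.6,0,0,0,0,0,3],
  [0,0,0,0,0,0,3],
])

```text
time: 15.52
position: [0.5008, -0.326, 0.0129]
tool_rot: [0.001, 0.708, 0.001, 0.706]
ft_force: [-0.0, -0.5, -0.9]
grip_width: 0.0398
```

```bash
python3 -c "
from h import *
go(.5,-.331,.013,0)"
```

```text
t 15.53 q1,q6 [-0.76 -0.76] pos [ 0.5008 -0.326   0.0129] jaw -0.0->-0.0 w 0.0398 F [-0.  -0.5 -0.9]
  shift cm [-0.01 -0.5  -0.08] len 0.5 rows 1 turn [-0.001 -0.003 -0.003] rows 1 final shift axes: [-0.01 -0.5  -0.08]
```

Request:
arm_command([
  [0,-0.4,0,0,0,0,3],
  [0.15,0,0,0,0,0,3],
  [0.15,0,0,0,0,0,3],
  [0,0,0,0,0,0,3],
])

```text
time: 16.02
position: [0.5016, -0.3312, 0.0132]
tool_rot: [0.001, 0.707, 0.0, 0.707]
ft_force: [0.6, 0.4, -0.8]
grip_width: 0.0401
```

Request:
arm_command([
  [0.4,0,0,0,0,0,3],
  [0,0,0,0,0,0,3],
])

```text
time: 16.27
position: [0.5022, -0.3321, 0.0126]
tool_rot: [-0.0, 0.707, -0.001, 0.708]
ft_force: [0.2, 1.2, -1.0]
grip_width: 0.0399
```

Request:
arm_command([
  [0.4,0,0,0,0,0,3],
])

```text
time: 16.4
position: [0.5025, -0.3325, 0.011]
tool_rot: [-0.001, 0.706, -0.001, 0.708]
ft_force: [-4.5, 3.3, 27.1]
grip_width: 0.04
```

Request:
arm_command([
  [0.3,0,0,0,0,0,3],
])

```text
time: 16.52
position: [0.5026, -0.3326, 0.0108]
tool_rot: [-0.001, 0.706, -0.001, 0.708]
ft_force: [-4.6, 4.4, 24.1]
grip_width: 0.0396
```

Touching the floor. Release.

Request:
arm_command([
  [-0.1,0,0,0,0,0,3],
  [0,0,0,0,0,0,5],
  [0,0,0,0,0,0,6.5],
  [0,0,0,0,0,0,6.5],
  [-2,0,0,0,0,0,6.5],
  [-4,0,0,0,0,0,6.5],
  [-5,0,0,0,0,0,6.5],
])

```text
time: 17.4
position: [0.5003, -0.3306, 0.1212]
tool_rot: [0.002, 0.709, 0.001, 0.705]
ft_force: [-0.3, -0.7, 0.2]
grip_width: 0.065
```

```bash
python3 -c "
from h import *
go(.647,.029,.12,90)
im,d=optics.camera('top'); cv2.imwrite('pics/t1.png',cv2.resize(im[90:280,120:500],None,fx=2.1,fy=2.1,interpolation=cv2.INTER_CUBIC))"
```

```text
t 17.40 q1,q6 [-0.77 -0.77] pos [ 0.5003 -0.3306  0.1212] jaw -0.0->-90.0 w 0.0650 F [-0.3 -0.7  0.2]
  shift cm [ 0.2  35.96 14.66] len 38.8 rows 7 turn [ 1.57e+00 -7.00e-03  1.00e-03] rows 9 final shift axes: [  0.12  14.67 -35.96]
```

View pics/t1.png

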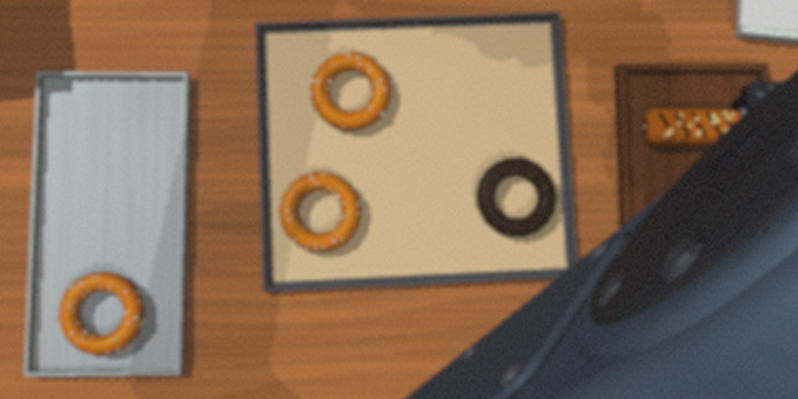

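The first baton lies crosswise in the wooden tray, at crop px (690,127), and the rings and burnt ring haven't moved. Next is the far ring, pinched on its -y side.

Request:
arm_command([
  [0,4,1.6,0,0,0,4],
  [0,5.5,2.2,0,0,0,4],
  [0,5.5,2.2,0,0,0,4],
  [0,5.5,2.2,0,0,0,4],
  [0,5.5,2.2,0,0,0,4],
  [0,5.5,2.2,0,0,0,3.7],
  [0,4.4,2,0,0,0,3.7],
  [0,0,0,0.17,0,0,3.7],
  [0,0,0,0.17,0,0,3.7],
  [0,0,0,0.17,0,0,3.7],
  [0,0,0,0.17,0,0,3.7],
  [0,0,0,0.17,0,0,3.7],
])

```text
time: 18.95
position: [0.6615, 0.0345, 0.1451]
tool_rot: [0.3, 0.627, -0.301, 0.653]
ft_force: [-0.8, 0.2, -0.7]
grip_width: 0.0372
```

Request:
arm_command([
  [0,0,0,0.17,0,0,3.7],
  [0,0,0,0.17,0,0,3.7],
  [0,0,0,0.17,0,0,3.7],
  [0,0,0,0.17,0,0,3.7],
  [0,0,0,0,0,0,3.7],
])

```text
time: 19.58
position: [0.662, 0.0347, 0.1509]
tool_rot: [0.507, 0.484, -0.497, 0.511]
ft_force: [-0.0, 1.2, 0.0]
grip_width: 0.0369
```

```bash
python3 -c "
from h import *
go(.647,.029,.07,90)"
```

```text
t 19.57 q1,q6 [-0.11  1.48] pos [0.662  0.0347 0.1509] jaw -90.5->-90.0 w 0.0369 F [-0.   1.2  0. ]
  shift cm [ 8.04 -1.79  0.45] len 8.2 rows 2 turn [-0.008  0.017 -0.037] rows 1 final shift axes: [ 8.09 -1.5   0.57]
```

Request:
arm_command([
  [0,-1.6,0.5,-0.01,0.02,-0.04,3.7],
  [3,0,0,0,0,0,3.7],
  [3.5,0,0,0,0,0,3.7],
  [1.2,0,0,0,0,0,3.7],
  [0,0,0,0,0,0,3.7],
])

```text
time: 20.2
position: [0.6477, 0.0299, 0.0764]
tool_rot: [0.498, 0.504, -0.494, 0.504]
ft_force: [0.3, 0.5, 0.0]
grip_width: 0.0371
```

```bash
python3 -c "
from h import *
go(.647,.029,.008,90)"
```

```text
t 20.20 q1,q6 [-0.13  1.42] pos [0.6477 0.0299 0.0764] jaw -89.1->-90.0 w 0.0371 F [0.3 0.5 0. ]
  shift cm [ 6.84 -0.1   0.11] len 6.8 rows 2 turn [ 0.016 -0.003 -0.004] rows 1 final shift axes: [ 6.84 -0.07  0.09]
```

Request:
arm_command([
  [1.5,-0.1,0.1,0.015,0,0,3.7],
  [1.5,0,0,0,0,0,3.7],
  [1.0,0,0,0,0,0,3.7],
  [0,0,0,0,0,0,3.7],
])

```text
time: 20.7
position: [0.6487, 0.0288, 0.0362]
tool_rot: [0.502, 0.499, -0.497, 0.502]
ft_force: [0.7, 0.6, 0.1]
grip_width: 0.0373
```

```bash
python3 -c "
from h import *
go(.647,.029,.008,90)"
```

```text
t 20.70 q1,q6 [-0.13  1.44] pos [0.6487 0.0288 0.0362] jaw -89.9->-90.0 w 0.0373 F [0.7 0.6 0.1]
  shift cm [ 2.82 -0.19 -0.01] len 2.8 rows 1 turn [ 0.002 -0.002 -0.008] rows 1 final shift axes: [ 2.82 -0.17 -0.02]
```

Request:
arm_command([
  [1.2,-0.1,0,0,0,0,3.7],
  [1,0,0,0,0,0,3.7],
  [0.7,0,0,0,0,0,3.7],
  [0.2,0,0,0,0,0,3.7],
  [0,0,0,0,0,0,2.5],
  [0,0,0,0,0,0,1.5],
  [0,0,0,0,0,0,1.5],
  [0,0,0,0,0,0,1.5],
  [0,0,0,0,0,0,1.5],
], grip_force=20)

```text
time: 21.82
position: [0.6486, 0.0288, 0.0046]
tool_rot: [0.502, 0.499, -0.497, 0.502]
ft_force: [0.2, -0.0, -0.3]
grip_width: 0.0226
```

```bash
python3 -c "
from h import *
go(.647,.029,.008,90)"
```

```text
t 21.82 q1,q6 [-0.13  1.44] pos [0.6486 0.0288 0.0046] jaw -89.9->-90.0 w 0.0226 F [ 0.2 -0.  -0.3]
  shift cm [-0.34 -0.15 -0.02] len 0.4 rows 1 turn [ 0.002 -0.002 -0.009] rows 1 final shift axes: [-0.34 -0.16 -0.02]
```

Request:
arm_command([
  [-2,0,0,0,0,0,1.5],
  [-4,0,0,0,0,0,1.5],
  [-3,0,0,0,0,0,1.5],
  [0,0,0,0,0,0,1.5],
])

```text
time: 22.32
position: [0.6482, 0.0286, 0.0997]
tool_rot: [0.502, 0.498, -0.496, 0.503]
ft_force: [-0.4, 0.3, -1.0]
grip_width: 0.0226
```

```bash
python3 -c "
from h import *
go(.6075,.296,.1,90)
im,d=optics.camera('side'); cv2.imwrite('pics/s2.png',cv2.resize(im[130:290,180:420],None,fx=3,fy=3))"
```

```text
t 22.32 q1,q6 [-0.13  1.44] pos [0.6482 0.0286 0.0997] jaw -89.9->-90.0 w 0.0226 F [-0.4  0.3 -1. ]
  shift cm [ -0.03  -4.01 -26.75] len 27.0 rows 5 turn [ 0.002 -0.002 -0.011] rows 1 final shift axes: [ -0.03  -4.07 -26.74]
```

View pics/s2.png

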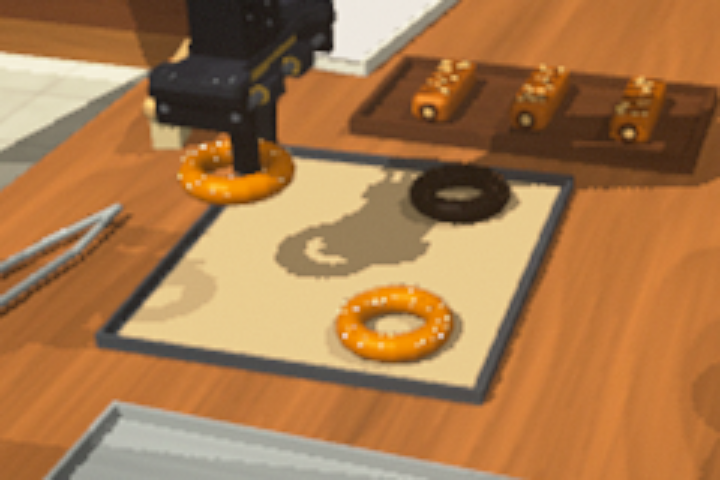

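The ring hangs level in the fingers at crop px (235,170). All three batons lie in a row on the wooden tray, around (443,88), (542,97) and (638,108).

Request:
arm_command([
  [0,-0.6,-4,0,0,0,1.5],
  [0,-0.8,-5,0,0,0,1.5],
  [0,-0.8,-5,0,0,0,1.5],
  [0,-0.8,-5,0,0,0,1.5],
  [0,-0.7,-4,0,0,0,1.5],
  [0,-0.2,-2.5,0,0,0,1.5],
  [0,0,0,0,0,0,1.5],
])

```text
time: 23.25
position: [0.6007, 0.2887, 0.0878]
tool_rot: [-0.498, -0.502, 0.503, -0.498]
ft_force: [-0.0, -0.9, -0.6]
grip_width: 0.0226
```

```bash
python3 -c "
from h import *
go(.6075,.296,.06,90)"
```

```text
t 23.25 q1,q6 [0.28 1.85] pos [0.6007 0.2887 0.0878] jaw -90.0->-90.0 w 0.0226 F [-0.  -0.9 -0.6]
  shift cm [ 2.78  0.7  -0.73] len 3.0 rows 1 turn [-0.001  0.001  0.009] rows 1 final shift axes: [ 2.78  0.68 -0.73]
```

Request:
arm_command([
  [0,0.7,-0.7,0,0,0.01,1.5],
  [1.5,0,0,0,0,0,1.5],
  [2,0,0,0,0,0,1.5],
  [1.5,0,0,0,0,0,1.5],
  [0.8,0,0,0,0,0,1.5],
  [0,0,0,0,0,0,1.5],
])

```text
time: 24.0
position: [0.6071, 0.2905, 0.022]
tool_rot: [-0.499, -0.499, 0.504, -0.499]
ft_force: [-0.7, 0.1, -0.3]
grip_width: 0.0225
```

```bash
python3 -c "
from h import *
go(.6075,.296,.005,90)"
```

```text
t 24.00 q1,q6 [0.28 1.86] pos [0.6071 0.2905 0.022 ] jaw -90.3->-90.0 w 0.0225 F [-0.7  0.1 -0.3]
  shift cm [ 1.69  0.05 -0.56] len 1.8 rows 1 turn [-0.006  0.005  0.005] rows 1 final shift axes: [ 1.7   0.04 -0.55]
```

Request:
arm_command([
  [0,0,-0.6,0,0,0,1.5],
  [0.7,0,0,0,0,0,1.5],
  [0.5,0,-0.1,0,0,0,1.5],
  [0.3,0,0,0,0,0,1.5],
])

```text
time: 24.5
position: [0.6084, 0.2988, 0.0079]
tool_rot: [-0.5, -0.498, 0.502, -0.499]
ft_force: [0.1, -0.1, 0.3]
grip_width: 0.0225
```

```bash
python3 -c "
from h import *
go(.6075,.296,.005,90)"
```

```text
t 24.50 q1,q6 [0.29 1.87] pos [0.6084 0.2988 0.0079] jaw -90.3->-90.0 w 0.0225 F [ 0.1 -0.1  0.3]
  shift cm [ 0.29 -0.09  0.28] len 0.4 rows 1 turn [-0.005  0.004  0.001] rows 1 final shift axes: [ 0.29 -0.09  0.28]
```

Request:
arm_command([
  [0.2,0,0.2,0,0,0,1.5],
])

```text
time: 24.62
position: [0.6083, 0.2968, 0.0057]
tool_rot: [-0.5, -0.498, 0.502, -0.499]
ft_force: [-0.5, 0.1, -0.9]
grip_width: 0.0225
```

Request:
arm_command([
  [0.3,0,0,0,0,0,1.5],
])

```text
time: 24.75
position: [0.6084, 0.2965, 0.0044]
tool_rot: [-0.5, -0.498, 0.503, -0.499]
ft_force: [-5.9, -2.6, 21.8]
grip_width: 0.0226
```

Request:
arm_command([
  [-0.1,0,0,0,0,0,1.5],
  [0,0,0,0,0,0,3],
  [0,0,0,0,0,0,3.7],
  [0,0,0,0,0,0,3.7],
  [-2,0,0,0,0,0,3.7],
  [-3,0,0,0,0,0,3.7],
  [-4,0,0,0,0,0,3.7],
])

```text
time: 25.62
position: [0.6068, 0.2959, 0.0964]
tool_rot: [-0.498, -0.499, 0.505, -0.498]
ft_force: [1.2, 0.1, 0.5]
grip_width: 0.037
```

```bash
python3 -c "
from h import *
go(.5085,.062,.08,90)"
```

```text
t 25.62 q1,q6 [0.29 1.87] pos [0.6068 0.2959 0.0964] jaw -90.3->-90.0 w 0.0370 F [1.2 0.1 0.5]
  shift cm [ 1.85 -9.68 23.43] len 25.4 rows 5 turn [-0.006  0.006  0.007] rows 1 final shift axes: [ 1.64 -9.83 23.39]
```

Request:
arm_command([
  [0,-1.6,3.8,0,0,0,3.7],
  [0,-2,4.8,0,0,0,3.7],
  [0,-2,4.8,0,0,0,3.7],
  [0,-2,4.8,0,0,0,3.7],
  [0,-1.3,3.2,0,0,0,3.7],
  [0,-0.5,1,0,0,0,3.7],
  [0,0,0,0,0,0,3.7],
])

```text
time: 26.5
position: [0.5184, 0.069, 0.1113]
tool_rot: [0.506, 0.493, -0.496, 0.505]
ft_force: [0.5, 0.5, -0.3]
grip_width: 0.0371
```

```bash
python3 -c "
from h import *
go(.5085,.062,.04,90)"
```

```text
t 26.50 q1,q6 [-0.08  1.49] pos [0.5184 0.069  0.1113] jaw -90.2->-90.0 w 0.0371 F [ 0.5  0.5 -0.3]
  shift cm [ 7.1  -1.14  0.69] len 7.2 rows 2 turn [-0.003  0.002 -0.021] rows 1 final shift axes: [ 7.13 -0.99  0.7 ]
```

Request:
arm_command([
  [0,-1.0,0.7,0,0,-0.02,3.7],
  [2,0,0,0,0,0,3.7],
  [2.5,0,0,0,0,0,3.7],
  [2,0,0,0,0,0,3.7],
  [0.5,0,0,0,0,0,3.7],
  [0,0,0,0,0,0,3.7],
])

```text
time: 27.25
position: [0.511, 0.0658, 0.0406]
tool_rot: [0.499, 0.5, -0.498, 0.503]
ft_force: [0.6, 0.2, 1.9]
grip_width: 0.0372
```

```bash
python3 -c "
from h import *
go(.5085,.062,.005,90)"
```

```text
t 27.25 q1,q6 [-0.09  1.48] pos [0.511  0.0658 0.0406] jaw -89.7->-90.0 w 0.0372 F [0.6 0.2 1.9]
  shift cm [ 3.56 -0.26  0.38] len 3.6 rows 1 turn [ 0.005  0.001 -0.004] rows 1 final shift axes: [ 3.56 -0.25  0.38]
```

Request:
arm_command([
  [0,-0.3,0.4,0,0,0,3.7],
  [0.8,0,0,0,0,0,3.7],
  [1,0,0,0,0,0,3.7],
  [0.9,0,0,0,0,0,3.7],
  [0.6,0,0,0,0,0,3.7],
  [0,0,0,0,0,0,3.7],
])

```text
time: 28.0
position: [0.5091, 0.0616, 0.0067]
tool_rot: [0.5, 0.499, -0.497, 0.503]
ft_force: [-0.6, 0.7, 0.8]
grip_width: 0.0369
```

```bash
python3 -c "
from h import *
go(.5085,.062,.005,90)"
```

```text
t 28.00 q1,q6 [-0.1   1.47] pos [0.5091 0.0616 0.0067] jaw -89.7->-90.0 w 0.0369 F [-0.6  0.7  0.8]
  shift cm [ 0.17 -0.06 -0.04] len 0.2 rows 1 turn [ 0.006  0.002 -0.007] rows 1 final shift axes: [ 0.17 -0.06 -0.04]
```

Request:
arm_command([
  [0.1,0,0,0,0,0,2.5],
  [0,0,0,0,0,0,1.5],
  [0,0,0,0,0,0,1.5],
  [0,0,0,0,0,0,1.5],
  [0,0,0,0,0,0,1.5],
  [-2,0,0,0,0,0,1.5],
  [-4,0,0,0,0,0,1.5],
  [-3,0,0,0,0,0,1.5],
  [0,0,0,0,0,0,1.5],
])

```text
time: 29.12
position: [0.5084, 0.0617, 0.0979]
tool_rot: [0.5, 0.5, -0.498, 0.503]
ft_force: [-0.3, -0.2, -1.1]
grip_width: 0.0227
```

```bash
python3 -c "
from h import *
go(.502,.296,.08,90)"
```

```text
t 29.12 q1,q6 [-0.1   1.47] pos [0.5084 0.0617 0.0979] jaw -89.7->-90.0 w 0.0227 F [-0.3 -0.2 -1.1]
  shift cm [  1.75  -0.51 -23.44] len 23.5 rows 4 turn [ 0.006  0.002 -0.006] rows 1 final shift axes: [  1.79  -0.64 -23.43]
```

Request:
arm_command([
  [0,-0.1,-4,0,0,0,1.5],
  [0,-0.2,-5,0,0,0,1.5],
  [0,-0.2,-5,0,0,0,1.5],
  [0,-0.1,-5,0,0,0,1.5],
  [0,0,-3,0,0,0,1.5],
  [0,0,-1,0,0,0,1.5],
  [0,0,0,0,0,0,1.5],
])

```text
time: 30.0
position: [0.4982, 0.2956, 0.0895]
tool_rot: [-0.497, -0.5, 0.502, -0.501]
ft_force: [0.1, 0.2, -1.0]
grip_width: 0.0226
```

```bash
python3 -c "
from h import *
go(.502,.296,.04,90)
im,d=optics.camera('side'); cv2.imwrite('pics/s3.png',cv2.resize(im[180:380,140:400],None,fx=3,fy=3))"
```

```text
t 30.00 q1,q6 [0.34 1.92] pos [0.4982 0.2956 0.0895] jaw -89.9->-90.0 w 0.0226 F [ 0.1  0.2 -1. ]
  shift cm [ 4.95  0.4  -0.07] len 5.0 rows 1 turn [0.002 0.006 0.004] rows 1 final shift axes: [ 4.95  0.38 -0.04]
```

View pics/s3.png

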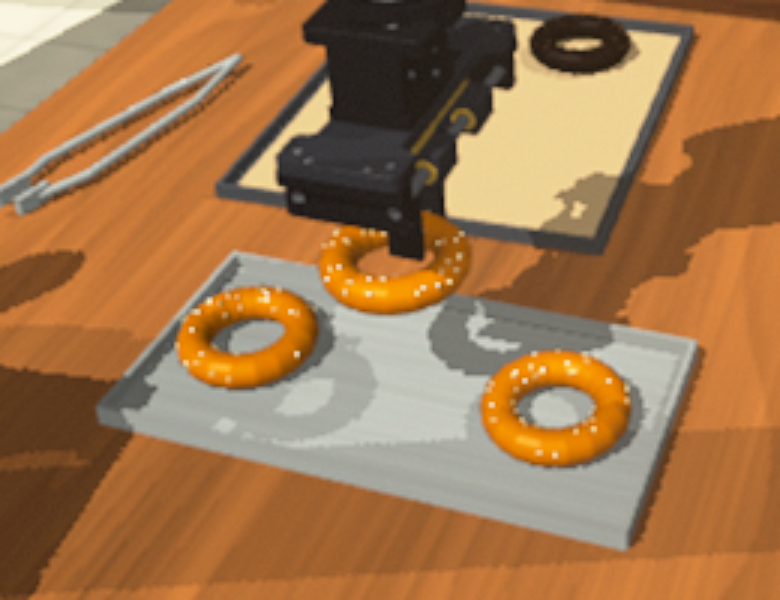

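The first ring lies flat at the far end of the tray, crop (248,337), with the stock ring at (556,407). The second ring hangs level at (395,265), over the free middle between them.

Request:
arm_command([
  [0.5,0.4,0,0,0,0,1.5],
  [1.5,0,0,0,0,0,1.5],
  [2,0,0,0,0,0,1.5],
  [1.5,0,0,0,0,0,1.5],
  [1,0,0,0,0,0,1.5],
  [0,0,0,0,0,0,1.5],
])

```text
time: 30.8
position: [0.5024, 0.2893, 0.0193]
tool_rot: [-0.498, -0.499, 0.505, -0.499]
ft_force: [-1.0, -0.7, -0.6]
grip_width: 0.0229
```

```bash
python3 -c "
from h import *
go(.502,.296,.005,90)"
```

```text
t 30.80 q1,q6 [0.33 1.91] pos [0.5024 0.2893 0.0193] jaw -90.3->-90.0 w 0.0229 F [-1.  -0.7 -0.6]
  shift cm [ 1.43 -0.03 -0.68] len 1.6 rows 1 turn [-0.005  0.008  0.007] rows 1 final shift axes: [ 1.43 -0.04 -0.67]
```

Request:
arm_command([
  [0,0,-0.6,0,0.008,0.007,1.5],
  [0.5,0,0,0,0,0,1.5],
  [0.5,0,-0.1,0,0,0,1.5],
  [0.3,0,0,0,0,0,1.5],
])

```text
time: 31.3
position: [0.5037, 0.2976, 0.0071]
tool_rot: [0.503, 0.498, -0.5, 0.499]
ft_force: [0.1, 0.2, -0.2]
grip_width: 0.0226
```

```bash
python3 -c "
from h import *
go(.502,.296,.005,90)"
```

```text
t 31.30 q1,q6 [0.34 1.92] pos [0.5037 0.2976 0.0071] jaw -90.3->-90.0 w 0.0226 F [ 0.1  0.2 -0.2]
  shift cm [ 0.21 -0.17  0.17] len 0.3 rows 1 turn [-0.005 -0.002 -0.004] rows 1 final shift axes: [ 0.21 -0.17  0.16]
```

Request:
arm_command([
  [0.2,-0.2,0.1,0,0,0,1.5],
])

```text
time: 31.42
position: [0.5026, 0.2971, 0.0055]
tool_rot: [0.504, 0.498, -0.499, 0.5]
ft_force: [1.0, 0.5, 12.1]
grip_width: 0.0224
```

Request:
arm_command([
  [0.3,0,0,0,0,0,1.5],
])

```text
time: 31.55
position: [0.5028, 0.2971, 0.0051]
tool_rot: [0.504, 0.498, -0.499, 0.5]
ft_force: [-4.8, -3.1, 26.4]
grip_width: 0.0229
```

Contact. Release, rise, and back away towards the sheet to clear the camera.

Request:
arm_command([
  [-0.1,0,0,0,0,0,1.5],
  [0,0,0,0,0,0,3],
  [0,0,0,0,0,0,3.7],
  [0,0,0,0,0,0,3.7],
  [-2,0,0,0,0,0,3.7],
  [-3,0,0,0,0,0,3.7],
  [-5,0,0,0,0,0,3.7],
  [-4,0,4,0,0,0,3.7],
  [0,0,5.5,0,0,0,3.7],
  [0,0,5.5,0,0,0,3.7],
  [0,0,5.5,0,0,0,3.7],
  [0,0,4,0,0,0,3.7],
])

```text
time: 33.05
position: [0.5025, 0.0475, 0.1488]
tool_rot: [0.502, 0.499, -0.496, 0.503]
ft_force: [0.6, 0.0, -0.4]
grip_width: 0.0369
```

```bash
python3 - <<'E'
from h import *
go()
im,d=optics.camera('top'); cv2.imwrite('pics/t2.png',cv2.resize(im[90:280,120:500],None,fx=2.1,fy=2.1,interpolation=cv2.INTER_CUBIC))
hsv=cv2.cvtColor(im,cv2.COLOR_BGR2HSV).astype(int)
def find(box,cond,z):
    x0,y0,x1,y1=box; m=np.zeros(im.shape[:2],np.uint8); m[y0:y1,x0:x1]=cond[y0:y1,x0:x1]
    m=cv2.morphologyEx(m,cv2.MORPH_CLOSE,np.ones((5,5)))
    for c in cv2.findContours(m,cv2.RETR_EXTERNAL,cv2.CHAIN_APPROX_NONE)[0]:
        if cv2.contourArea(c)>200: print(c[:,0].mean(0).round(),rect(cast("top",c[:,0],z)))
print("steel");find((143,135,200,263),hsv[...,1]>125,.015)
print("wood");find((422,130,490,255),hsv[...,2]>110,.024)
print("burnt");find((348,160,385,208),hsv[...,2]<60,.015)
E
```

```text
t 33.05 q1,q6 [-0.13  1.44] pos [0.5025 0.0475 0.1488] jaw -89.8->-89.8 w 0.0369 F [ 0.6  0.  -0.4]
  shift cm [0. 0. 0.] len 0.0 rows 0 turn [-0.    -0.002 -0.009] rows 1 final shift axes: [0. 0. 0.]
steel
[167. 239.] [396.9 337.6  87.   81.8   1.5]
[171. 193.] [504.4 331.7  86.8  86.5  27.4]
[173. 149.] [603.8 331.4  86.5  74.2 -89.9]
wood
[462. 230.] [ 426.2 -335.1  114.7   89.1   89.5]
[462. 185.] [ 531.6 -339.   118.1   93.6   89.7]
[451. 149.] [ 604.9 -328.5  114.6   39.   -90. ]
burnt
[365. 184.] [ 523.8 -123.6   83.8   81.8   44.2]
```

View pics/t2.png

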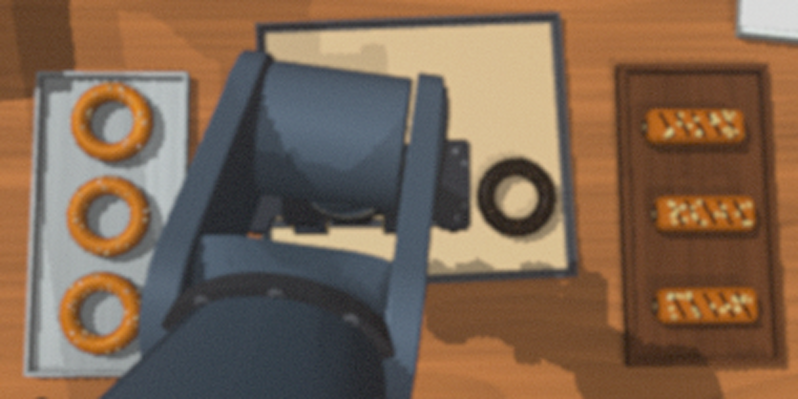

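Both rows are neat. The rings are at crop (111,122), (108,215) and (101,313), and the batons at (696,126), (707,213) and (707,306). The burnt ring is unmoved at (516,196). Handing in.

```bash
python3 - <<'E'
from h import *
from rig import workorder
uv=np.array([(111,122),(108,215),(101,313),(696,126),(707,213),(707,306)])/2.1+[120,90]
print(cast("top",uv[:3],.015).round(3).tolist(),cast("top",uv[3:],.03).round(3).tolist())
print(workorder.hand_in())
E
```

```text
[[0.609, 0.331], [0.504, 0.331], [0.397, 0.335]] [[0.601, -0.328], [0.502, -0.336], [0.399, -0.331]]
the job is handed in; nothing more can be done
None
```

I moved both good rings to the steel tray and both batons to the wooden tray, lowered each into its tray before letting go, and handed the job in at about 33 s. The hand-in gives no verdict, so I only have my own checks.

- **Rings:** the new ones are at x 0.609 and 0.504 m, with the stock ring at 0.397. That puts the centres about 105–107 mm apart, and the new rings within about 2 mm of the steel tray's middle line.
- **Batons:** the new ones are at x 0.601 and 0.502 m, with the stock baton at 0.399. That puts the centres about 99–103 mm apart, within about 4 mm of the wooden tray's middle line, and crosswise.
- **Pieces to leave alone:** the stock ring and stock baton measured within about 3 mm of where they started. The burnt ring looked unmoved.

**Checks that failed or disagreed:**
- In the final automatic check, the outlines of the middle and stock batons merged with shadows. The outer new ring's outline was cut off by the search box, and the stock ring was partly hidden by the arm. The final positions above are therefore from points I read off the last picture.
- The burnt ring's automatic centre was about 11 mm off in y between the two measurements. The first outline was too large (109 mm long, probably including the sheet's rim), and the ring sits in the same place in the pictures.
- The outer ring sits about 5 mm from the steel tray's far wall, so it has the least room. It looked flat in the last side view, taken before the second ring was set down.
- When set down, the second baton and both rings were pressed onto the tray floor with up to about 27 N. This is below the 40 N and 120 N limits.

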